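# Sweep the strap buckles into the parts bin

### The job

Three loose black strap buckles lie on the raised packing board. Using your fingertips, sweep all three over the board's open edge into the low grey parts bin beside it, not onto the eggs on the other side. Do not pick any buckle up, and leave the label roll, the hand stamp and everything else standing where they are.

Things in the scene. Friction and masses are not known exactly. Their poses are not given: they have to be found in the camera images.
- buckle_a: black plastic strap buckle, a flat rectangular frame with a middle bar, 42 (its x) x 32 (its y) x 12 mm, about 25 g, lying flat and loose; origin at the centre of its underside. Starts on the strip of board on the robot's side of the middle row, which is free of other things, about 80 mm from the middle; any yaw. The three buckles are alike.
- buckle_b: black plastic strap buckle, a flat rectangular frame with a middle bar, 42 (its x) x 32 (its y) x 12 mm, about 25 g, lying flat and loose; origin at the centre of its underside. Starts on the free strip beyond the middle row, about 80 mm from the middle; any yaw.
- buckle_c: black plastic strap buckle, a flat rectangular frame with a middle bar, 42 (its x) x 32 (its y) x 12 mm, about 25 g, lying flat and loose; origin at the centre of its underside. Starts in the middle row, at one of three places 95 mm apart along y (label roll and hand stamp have the others), so they may stand between it and the bin; any yaw.
- board: raised packing board, fixed: flat plywood top 300 (x) x 300 (y) mm, 14 mm thick, 100 mm above the table. Origin at table level under its centre, z up, yaw within 0.15 rad. Its near and far edges carry strips 8 mm wide and 8 mm high; the left and right edges (y = +150 and -150 mm) are open and flush. The bin stands at one of these, the egg carton at the other; which is which changes.
- bin: low grey plastic parts bin, open on top, fixed, 260 (x) x 120 (y) x 50 mm high, walls 4 mm; origin under its centre at table level, axes parallel to the board's. It stands at the board's +y or -y edge (centres 198 mm apart), its near wall tucked 12 mm under that edge, its rim 50 mm below the board's top: a buckle pushed over that edge drops in.
- carton: open pulp egg carton with ten brown eggs, loose, 250 x 106 mm, eggs up to 67 mm above the table; origin under its centre. It stands at the other open edge of the board, tucked 5 mm under it.
- tape: paper label roll standing flat on the board's middle row: ring of 56 mm outer diameter, 25 mm high; origin at the centre of its underside. Must stay.
- stamp: wooden hand stamp standing on the board's middle row: round base 44 mm across, knob on top, 57 mm high; origin at the centre of its underside. Must stay.
- jar: glass jar, 60 mm across, 80 mm high, on the table to the left; origin under its centre
- cup: white cup, 72 mm across, 90 mm high, on the table to the left; origin under its centre
- spool: cork-coloured twine spool, 70 mm across, 80 mm high, on the table to the right; origin under its centre
- driver: screwdriver lying on the table to the right, along its x
Things that resemble listed ones, but are neither listed nor needed, are in the scene too. Leave any pink or yellow look-alike of the buckle_b alone.

How it is judged:
At the end, for the whole second after the job is handed in: All three buckles lie at rest inside the bin: their origins within its outline (260 x 114 mm), less than 70 mm above the table (x of buckle_a in the frame of bin between -0.13 and 0.13 m and y of buckle_a in the frame of bin between -0.057 and 0.057 m and height (world z) of each of buckle_a, buckle_b, buckle_c below 0.07 m and linear speed of each of buckle_a, buckle_b, buckle_c below 0.03 m/s and x of buckle_b in the frame of bin between -0.13 and 0.13 m and y of buckle_b in the frame of bin between -0.057 and 0.057 m and x of buckle_c in the frame of bin between -0.13 and 0.13 m and y of buckle_c in the frame of bin between -0.057 and 0.057 m); the robot touches nothing.
It fails at once if a buckle is picked up: raised more than 25 mm above the board's top (height (world z) of any of buckle_a, buckle_b, buckle_c above 0.125 m).
It fails at once if the label roll or the hand stamp is moved more than 20 mm or tipped (distance of any of tape, stamp from where it was at the start of the episode above 0.02 m or angle between any of tape, stamp's own z axis and vertical above 0.35 rad).
It fails at once if the egg carton is moved more than 20 mm or tipped (distance of carton from where it was at the start of the episode above 0.02 m or angle between carton's own z axis and vertical above 0.35 rad).
It fails at once if the jar, cup, spool or screwdriver is moved more than 20 mm or tipped (distance of any of jar, cup, spool, driver from where it was at the start of the episode above 0.02 m or angle between any of jar, cup, spool's own z axis and vertical above 0.35 rad).
It also fails if it takes over 72 s, if anything falls off the work surface, if the arm or the gripper's body presses on something with over 40 N, if the wrist force passes 120 N, or if a joint passes its speed limit or range.

### The arm

A 7-joint arm with a two-finger parallel gripper is mounted at the origin on the work surface. World frame = base frame: x ahead of the robot, y to its left, z up, the work surface at z = 0. Lengths are in m, angles in rad, forces in N, time in s.
With the tool pointing down it reaches from about 0.4 to 0.85 m from the base axis. Payload 4.5 kg.
Tool frame: the origin (TCP) lies at the very end of the fingers, on their centre line; the grasp point (between the pads) lies 19 mm behind it; z points along the fingers, y is the line along which they close (so a half turn about z gives the same grasp; the last joint's range is limited). The gripper opens to 88 mm and grips with 3 to 60 N. Pads are 18 mm wide; open, the fingers measure 123 mm over their backs; the gripper's body (75 mm by 187 mm) begins 45 mm behind the grasp point.
Start: joints at [-1.143, 0.689, -0.195, 1.565, 0.157, 0.902, -0.215], TCP at [0.24, 0.577, 0.239] pointing down, gripper open.
Joint ranges: [-3.01, 3.01], [-0.46, 2.08], [-1.47, 1.51], [0.13, 2.56], [-1, 4.14], [0.04, 2.09], [-2.66, 2.66]. Speed limits (rad/s): [2.57, 2.57, 3.14, 3.14, 3.14, 3.14, 3.14].

### API

Orientations are given as a unit quaternion [x, y, z, w].
In Python, from plant import r gives the robot as it stands. The module is installed in compiled form; this text tells all that it offers.
- The arm moves only by the tool step_arm, never from a script. Its argument "increments" is a list of rows, each a list of 2 entries, a list of its own where there are three numbers: the shift along the world's x, y, z in cm, then the turn, a rotation vector about the world's x, y, z in degrees. A call has exactly 10 rows; each row shifts and turns the commanded pose from where the row before left it; what a row does not reach is not made up. A row lasts 1/10 s, in which the tool goes at most 50 mm and 8.59 degrees, less where a joint would pass 70% of its speed; a pose out of reach is approached as far as the arm can. A call is refused whole if a number of a shift passes 5 or a number of a turn 8.59, either way. A call with a gripper value outside its range is refused whole. "fingers" is the opening, from 0 (shut) to 1 (fully open), set as the call begins (left out, the last holds). The fingers move at their own pace and stop on an object; "grip_force" is the grip in N (left out, the last holds). Time passes only in rows, so rows that do not move let the fingers close, or fill a call up. It gives the time, the measured TCP pose, the force, the opening and the grip force at its end, in the units of the state.
- r.get_state(): the state, without advancing time (a new reading comes with each control period).
- r.snapshot(name): name is "scene" or "top" or "wrist"; returns (picture, depth): 420x560x3 uint8, red, green, blue; 420x560 float32, m along the optical axis (not along the pixel's ray), 0 where there is no reading.
- r.calibration(name): a dict with "fov_y" (degrees; the focal length in pixels is half the picture's height over the tangent of half this angle, whatever the lens; pixels are square), "cx", "cy" (the principal point, pixels), "R" (3x3) and "t" (3): a world point X has camera coordinates R X + t. Camera axes: x right, y down, z forward; pixel columns grow to the right and rows downward; lengths in m; the calibration is good to about 2 mm. A picture is of the moment at which its call begins: read the wrist's pose just before it. calibration takes no time and is no camera call; for the wrist camera it gives the pose at the moment of the call.
- r.finish_job(): hands the job in; it is judged then, once.
The state is a dict: "clock": time; "q": joint angles; "qd": joint speeds; "joint_torque": joint torques, N m; "tool_pos": TCP position; "eef_rot": TCP orientation; "contact_force": force on the tool from outside, world axes, zero at the start; "moment": the same for the moment, N m; "opening": opening from 0.0 (shut) to 1.0 (fully open); "finger_force": force on a finger pad.
Only numpy, scipy, OpenCV 4.12 (cv2) and the standard library are available. Lean on these libraries where they do the work, as an engineer would, in place of code of your own. Each camera call takes 0.05 s, during which the arm holds its last target. There are 200 camera calls.

## Working session

There is one attempt and no reset: what is moved stays moved. The work goes in short steps, Python scripts to look and compute and a tool call to move; the robot and the scene stay as the last step left them, time stands still between calls to the robot, and variables do not carry over. Pictures are saved under pics/ and viewed, at most 12 in all, crops included, and the job is handed in when it is done.

Besides the shell and the picture viewer there is one more tool, called after "Emit:" as a command line: name --argument value ..., lists and objects as JSON in quotes. step_arm: Moves the arm, as the interface text tells. Its arguments: {"type":"object","properties":{"increments":{"type":"array","items":{"type":"array"}},"fingers":{"type":"number"},"grip_force":{"type":"number"}},"required":["increments"]}

```bash
mkdir -p pics
cat > h.py <<'E'
from plant import r
import numpy as np, cv2
def snap(n,f):
    c=r.calibration(n); im,d=r.snapshot(n); cv2.imwrite('pics/'+f+'.png',im[:,:,::-1]); np.savez('pics/'+f,im=im,d=d,R=c['R'],t=c['t'],k=[c['fov_y'],c['cx'],c['cy']]); return im,d
def ray(f,u,v,z=None):
    a=np.load('pics/'+f+'.npz'); F=210/np.tan(np.radians(a['k'][0])/2)
    p=np.array([(u-a['k'][1])/F,(v-a['k'][2])/F,1.]); R,t=a['R'],a['t']; o=-R.T@t; w=R.T@p
    s=(z-o[2])/w[2] if z is not None else a['d'][int(v),int(u)]
    return o+s*w
E
python3 - <<'E'
from h import *
im,d=snap('top','top1'); snap('scene','scene1')
c=r.calibration('top');print(c);s=r.get_state();print(s['tool_pos'],s['eef_rot'],s['clock'],s['opening'])
E
```

```text
{'fov_y': 50.96288416922882, 'cx': 279.3061140455206, 'cy': 204.8778970171492, 'R': array([[-0.00448233, -0.99984782, -0.01685931],
       [-0.9945956 ,  0.00620634, -0.10363913],
       [ 0.10372799,  0.01630365, -0.99447207]]), 't': array([0.04830069, 0.59460757, 1.38698425])}
[0.23962721 0.57662913 0.23801338] [ 1.95569309e-01  9.80689547e-01 -8.04794545e-04 -9.74327737e-05] 0.1 1.0030822710779528
```

View pics/top1.png

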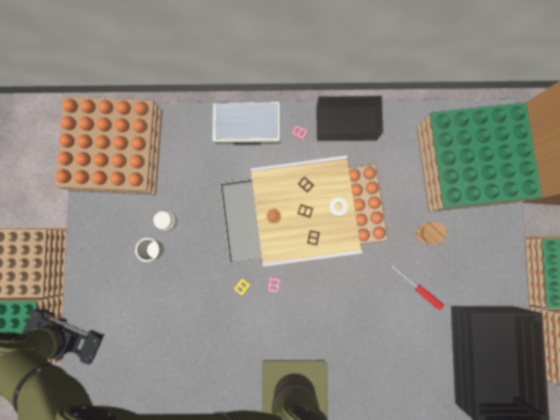

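View pics/scene1.png

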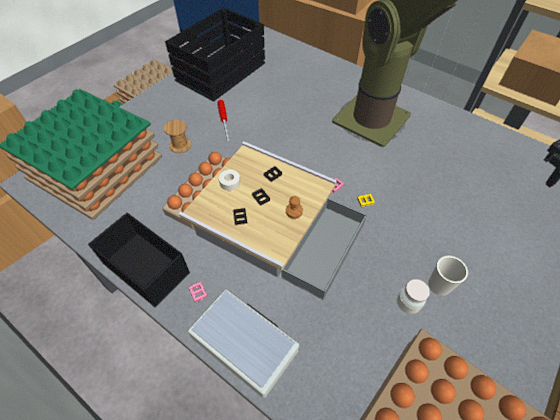

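The top view shows the bin on the left (+y), with its grey interior near (240,222), and the eggs on the right. The black buckles are at (306,184), (305,211) and (313,238). The stamp is at (273,215), between the middle buckle and the bin, and the tape is at (338,206). The pink look-alikes at (300,132) and (274,285) and the yellow one at (242,287) lie on the table, so they aren't targets. I'll confirm this in an enlarged crop.

Run:
```python
from h import *
im=cv2.imread('pics/top1.png')[145:275,215:390]
cv2.imwrite('pics/crop1.png',cv2.resize(im,None,fx=4.5,fy=4.5,interpolation=cv2.INTER_CUBIC))
g=cv2.imread('pics/top1.png').max(2)
m=np.zeros_like(g);m[165:255,262:350]=(g[165:255,262:350]<90)
n,l,st,ce=cv2.connectedComponentsWithStats(cv2.dilate(m,np.ones((3,3))))
for i in range(1,n):
    ys,xs=np.where(l==i); ra=cv2.minAreaRect(np.c_[xs,ys].astype(np.float32))
    print(st[i],ra,ray('top1',*ra[0],.112))
```

```text
(no output)
```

View pics/crop1.png

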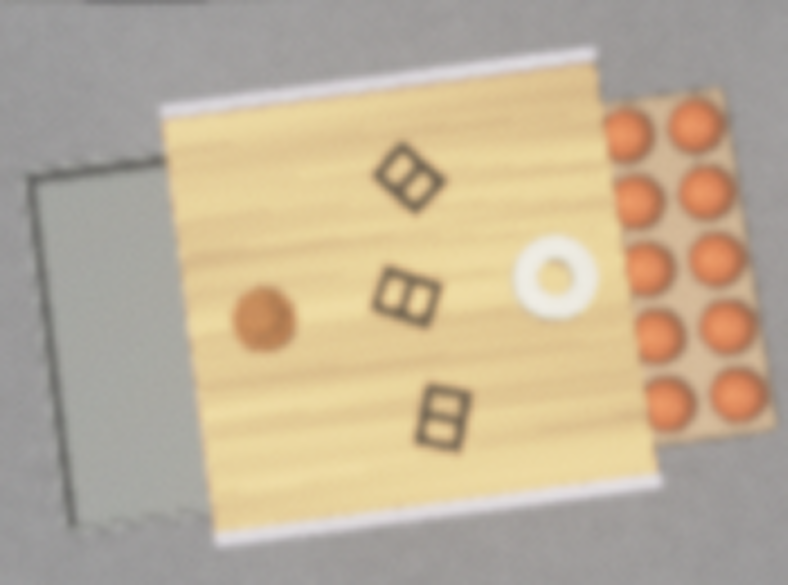

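The crop confirms three black buckles on the board: b at crop (409,178), c at (406,297), a at (443,417). The stamp base is at about (264,325) and the tape at (556,278). Next I'll convert these to the world and board frames.

Run:
```python
from h import *
P=lambda x,y,z:ray('top1',215+x/4.5,145+y/4.5,z)[:2]
tl,tr,br,bl=[P(*p,.107) for p in((161,110),(597,53),(661,480),(214,540))]
c=(tl+tr+br+bl)/4; ey=(tl-tr)+(bl-br); yaw=np.arctan2(-ey[0],ey[1]); ex=(tl-bl)+(tr-br); yaw2=np.arctan2(ex[1],ex[0])
print('board',c,yaw,yaw2,np.linalg.norm(tl-tr),np.linalg.norm(tl-bl))
y=(yaw+yaw2)/2;Rm=np.array([[np.cos(y),-np.sin(y)],[np.sin(y),np.cos(y)]])
for n,p in dict(b=(409,178,.112),c=(406,297,.112),a=(443,417,.112),stampknob=(262,312,.15),stampbase=(265,323,.107),tape=(556,278,.125)).items():
    w=P(*p);print(n,w.round(4),'board',(Rm.T@(w-c)).round(4))
from scipy.spatial.transform import Rotation as Q
s=r.get_state();print(Q.from_quat(s['eef_rot']).as_matrix().round(3),s['clock'])
```

```text
board [ 0.5702696 -0.0360664] 0.12623492557903052 0.12444046106195542 0.30031238419383444 0.2936632670815508
b [ 0.6482 -0.0375] board [ 0.0771 -0.0111]
c [ 0.5673 -0.0346] board [-0.0027  0.0018]
a [ 0.4867 -0.0584] board [-0.0857 -0.0117]
stampknob [0.5546 0.0612] board [-0.0034  0.0985]
stampbase [0.5507 0.0605] board [-0.0073  0.0982]
tape [ 0.5783 -0.134 ] board [-0.0043 -0.0981]
[[-0.924  0.384 -0.001]
 [ 0.384  0.924 -0.002]
 [-0.    -0.002 -1.   ]] 0.1
```

Emit:
step_arm --increments '[[[2, -3.3, 0], [0, 0, -3]], [[2, -3.3, 0], [0, 0, -3]], [[2, -3.3, 0], [0, 0, -3]], [[2, -3.3, 0], [0, 0, -3]], [[2, -3.3, 0], [0, 0, -3]], [[2, -3.3, 0], [0, 0, -3]], [[2, -3.3, 0], [0, 0, -3]], [[2, -3.3, 0], [0, 0, -3]], [[2, -3.3, 0], [0, 0, -3]], [[2, -3.3, 0], [0, 0, -3]]]' --fingers 0.23

```text
clock: 1.1
tool_pos: [0.4402, 0.2457, 0.2386]
eef_rot: [0.444, 0.896, -0.0, -0.0]
contact_force: [0.4, -0.3, 0.2]
opening: 0.229
finger_force: 0.0
```

Emit:
step_arm --increments '[[[2, -3.3, 0], [0, 0, -3]], [[2, -3.3, 0], [0, 0, -3]], [[2, -3.3, 0], [0, 0, -3]], [[2, -3.3, 0], [0, 0, -3]], [[2, -3.3, 0], [0, 0, -3]], [[2, -3.3, 0], [0, 0, -3]], [[2, -3.3, 0], [0, 0, -3]], [[2, -3.3, 0], [0, 0, -3]], [[2, -3.3, 0], [0, 0, -3]], [[2, -3.3, 0], [0, 0, -3]]]'

```text
clock: 2.1
tool_pos: [0.6401, -0.0841, 0.2383]
eef_rot: [0.661, 0.751, -0.0, -0.0]
contact_force: [-0.2, 0.5, 0.7]
opening: 0.229
finger_force: 0.0
```

```bash
cat >> h.py <<'E'
from scipy.spatial.transform import Rotation as Q
C=np.array([.5703,-.0361]);y_=.1253;Rm=np.array([[np.cos(y_),-np.sin(y_)],[np.sin(y_),np.cos(y_)]])
def where(goal=None):
    s=r.get_state();p=s['tool_pos'];R=Q.from_quat(s['eef_rot']).as_matrix()
    print(s['clock'],'tcp',p.round(4),'board',(Rm.T@(p[:2]-C)).round(4),'ydir',np.degrees(np.arctan2(R[1,1],R[0,1])).round(2),'tilt',R[:2,2].round(3),'F',np.round(s['contact_force'],1),s['opening'])
    if goal: print('go cm',((C+Rm@np.array(goal[:2])-p[:2])*100).round(2),(goal[2]-p[2])*100)
E
python3 - <<'E'
from h import *
where((.077,-.06,.15)); snap('wrist','w1')
E
```

```text
2.1 tcp [ 0.6401 -0.0841  0.2383] board [ 0.0632 -0.0564] ydir 7.32 tilt [-0.001  0.   ] F [-0.2  0.5  0.7] 0.22858336773130591
go cm [ 1.41 -0.19] -8.83435883005221
```

View pics/w1.png

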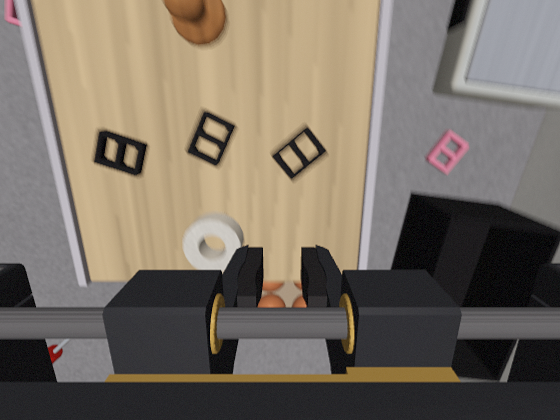

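The wrist view shows a at (120,152), c at (212,138), b at (299,153), the tape at (213,242) and the stamp at about (200,20). The fingers are behind b. I'll refine these positions.

Run:
```python
from h import *
for n,u,v,z in(('a',120,152,.112),('c',212,138,.112),('b',299,153,.112),('tape',213,242,.125),('stampbase',203,25,.108),('farstrip',372,153,.108),('nearstrip',60,153,.108)):
    w=ray('w1',u,v,z);d=ray('w1',u,v);print(n,w.round(4),'board',(Rm.T@(w[:2]-C)).round(4),'depthz',d[2].round(4))
where((.077,-.065,.15))
```

```text
a [ 0.4894 -0.0584  0.112 ] board [-0.083 -0.012] depthz 0.1077
c [ 0.5705 -0.0357  0.112 ] board [0.0003 0.0004] depthz 0.1109
b [ 0.6488 -0.0389  0.112 ] board [ 0.0775 -0.0126] depthz 0.11
tape [ 0.5799 -0.1294  0.125 ] board [-0.0022 -0.0938] depthz 0.0996
stampbase [0.5572 0.0525 0.108 ] board [-0.002   0.0895] depthz 0.1175
farstrip [ 0.715  -0.0309  0.108 ] board [ 0.1442 -0.0129] depthz 0.1079
nearstrip [ 0.4331 -0.067   0.108 ] board [-0.14   -0.0135] depthz 0.1035
2.15 tcp [ 0.6428 -0.0929  0.2384] board [ 0.0648 -0.0654] ydir 6.75 tilt [ 0.003 -0.007] F [ 3.6 -5.4  1.1] 0.22912084308557532
go cm [1.2  0.19] -8.836115814069862
```

Emit:
step_arm --increments '[[[0.5, -0.25, -1], [0, 0, 0]], [[0.5, -0.25, -1.8], [0, 0, 0]], [[0.5, -0.25, -2], [0, 0, 0]], [[0, 0, -2], [0, 0, 0]], [[0, 0, -2], [0, 0, 0]], [[0, 0, -2], [0, 0, 0]], [[0, 0, -1.5], [0, 0, 0]], [[0, 0, -0.7], [0, 0, 0]], [[0, 0, -0.3], [0, 0, 0]], [[0, 0, 0], [0, 0, 0]]]'

```text
clock: 3.15
tool_pos: [0.6549, -0.09, 0.1057]
eef_rot: [0.66, 0.752, 0.0, -0.0]
contact_force: [-0.3, -0.5, -0.1]
opening: 0.232
finger_force: 0.0
```

Run:
```python
from h import *
where((.077,.17,.1045))
```

```text
3.15 tcp [ 0.6549 -0.09    0.1057] board [ 0.0772 -0.064 ] ydir 7.47 tilt [0. 0.] F [-0.3 -0.5 -0.1] 0.23163396067995295
go cm [-2.94 23.21] -0.11706021735296696
```

Emit:
step_arm --increments '[[[-0.1, 0.8, -0.1], [0, 0, 0]], [[-0.1, 0.8, 0], [0, 0, 0]], [[-0.1, 0.8, 0], [0, 0, 0]], [[-0.1, 0.8, 0], [0, 0, 0]], [[-0.1, 0.8, 0], [0, 0, 0]], [[-0.1, 0.8, 0], [0, 0, 0]], [[-0.1, 0.8, 0], [0, 0, 0]], [[-0.1, 0.8, 0], [0, 0, 0]], [[-0.1, 0.8, 0], [0, 0, 0]], [[-0.1, 0.8, 0], [0, 0, 0]]]'

```text
clock: 4.15
tool_pos: [0.6447, -0.0097, 0.1047]
eef_rot: [0.66, 0.751, 0.0, 0.0]
contact_force: [0.3, 0.3, -0.2]
opening: 0.23
finger_force: 0.1
```

Emit:
step_arm --increments '[[[-0.1, 0.8, 0], [0, 0, 0]], [[-0.1, 0.8, 0], [0, 0, 0]], [[-0.1, 0.8, 0], [0, 0, 0]], [[-0.1, 0.8, 0], [0, 0, 0]], [[-0.1, 0.8, 0], [0, 0, 0]], [[-0.1, 0.8, 0], [0, 0, 0]], [[-0.1, 0.8, 0], [0, 0, 0]], [[-0.1, 0.8, 0], [0, 0, 0]], [[-0.1, 0.8, 0], [0, 0, 0]], [[-0.1, 0.8, 0], [0, 0, 0]]]'

```text
clock: 5.15
tool_pos: [0.6347, 0.0703, 0.1048]
eef_rot: [0.66, 0.751, 0.0, 0.0]
contact_force: [-0.1, 0.1, 0.2]
opening: 0.234
finger_force: 0.1
```

Run:
```python
from h import *
where((.077,.17,.1045)); a,_=snap('top','top2'); b,_=snap('wrist','w2')
cv2.imwrite('pics/two2.png',np.hstack([cv2.resize(a[145:275,215:390],None,fx=3,fy=3)[:315],b[:315,:270]])[:,:,::-1])
```

```text
5.15 tcp [0.6347 0.0703 0.1048] board [0.0772 0.0975] ydir 7.44 tilt [0. 0.] F [-0.1  0.1  0.2] 0.2344747419494112
go cm [-0.93  7.19] -0.025883086031393276
```

View pics/two2.png

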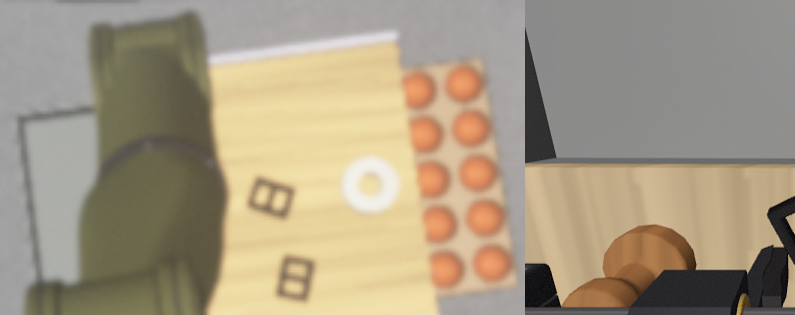

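The arm hides the bin in the top view. In the wrist crop, b is just ahead of the fingers at about (785,220) and the stamp is still standing. I'll keep pushing b over the edge.

Emit:
step_arm --increments '[[[-0.1, 0.8, 0], [0, 0, 0]], [[-0.1, 0.8, 0], [0, 0, 0]], [[-0.1, 0.8, 0], [0, 0, 0]], [[-0.1, 0.8, 0], [0, 0, 0]], [[-0.1, 0.8, 0], [0, 0, 0]], [[-0.1, 0.8, 0], [0, 0, 0]], [[-0.1, 0.8, 0], [0, 0, 0]], [[-0.1, 0.8, 0], [0, 0, 0]], [[-0.1, 0.8, 0], [0, 0, 0]], [[0, 0, 0], [0, 0, 0]]]'

```text
clock: 6.25
tool_pos: [0.6255, 0.1439, 0.1047]
eef_rot: [0.659, 0.752, 0.0, -0.0]
contact_force: [-0.2, -0.9, 0.4]
opening: 0.23
finger_force: 0.0
```

Run:
```python
from h import *
where((-.06,0,.16)); b,_=snap('wrist','w3')
```

```text
6.25 tcp [0.6255 0.1439 0.1047] board [0.0772 0.1717] ydir 7.57 tilt [-0.     0.001] F [-0.2 -0.9  0.4] 0.2296312345015583
go cm [-11.47 -18.75] 5.531566695955006
```

View pics/w3.png

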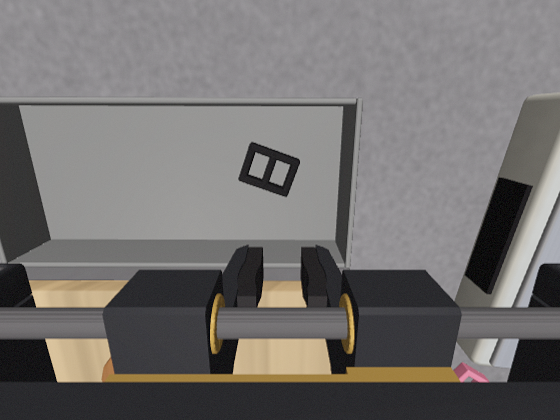

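b is in the bin, in the wrist view at (270,168). Next I'll lift, turn 90° and come down on the robot's side of c to push it away along +x.

Emit:
step_arm --increments '[[[0, 0, 3], [0, 0, 0]], [[0, 0, 3], [0, 0, 0]], [[0, 0, 3], [0, 0, 0]], [[-0.9, -1.55, 0], [0, 0, 7.5]], [[-0.9, -1.55, 0], [0, 0, 7.5]], [[-0.9, -1.55, 0], [0, 0, 7.5]], [[-0.9, -1.55, 0], [0, 0, 7.5]], [[-0.9, -1.55, 0], [0, 0, 7.5]], [[-0.9, -1.55, 0], [0, 0, 7.5]], [[-0.9, -1.55, 0], [0, 0, 7.5]]]'

```text
clock: 7.3
tool_pos: [0.5624, 0.0316, 0.1948]
eef_rot: [0.257, 0.966, -0.0, 0.0]
contact_force: [0.0, -0.8, -0.3]
opening: 0.229
finger_force: 0.0
```

Emit:
step_arm --increments '[[[-0.9, -1.55, 0], [0, 0, 7.5]], [[-0.9, -1.55, 0], [0, 0, 7.5]], [[-0.9, -1.55, 0], [0, 0, 7.5]], [[-0.9, -1.55, 0], [0, 0, 7.5]], [[-0.9, -1.55, 0], [0, 0, 7.5]], [[0, 0, 0], [0, 0, 0]], [[0, 0, -1], [0, 0, 0]], [[0, 0, -1], [0, 0, 0]], [[0, 0, 0], [0, 0, 0]], [[0, 0, 0], [0, 0, 0]]]'

```text
clock: 8.3
tool_pos: [0.5178, -0.0434, 0.1741]
eef_rot: [-0.065, 0.998, 0.0, -0.001]
contact_force: [-0.2, -0.5, 0.5]
opening: 0.23
finger_force: 0.0
```

Run:
```python
from h import *
where((-.055,0,.1045)); b,_=snap('wrist','w4')
```

```text
8.3 tcp [ 0.5178 -0.0434  0.1741] board [-0.053  -0.0006] ydir 97.48 tilt [-0.001  0.   ] F [-0.2 -0.5  0.5] 0.22976330112638246
go cm [-0.2   0.04] -6.964223957833397
```

View pics/w4.png

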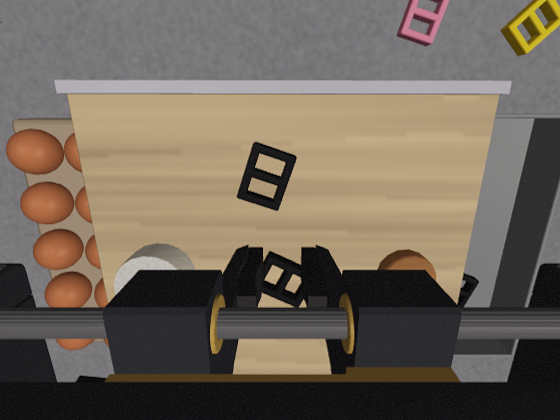

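The wrist camera faces the robot. It shows a at (266,176) and c at (285,278), partly behind the fingers. a's upper end is near board x=-0.06, so I'll shift 12 mm toward c before coming down.

Emit:
step_arm --increments '[[[0.6, 0.1, 0], [0, 0, 0]], [[0.6, 0.1, 0], [0, 0, 0]], [[0, 0, -1], [0, 0, 0]], [[0, 0, -1.5], [0, 0, 0]], [[0, 0, -1.5], [0, 0, 0]], [[0, 0, -1.5], [0, 0, 0]], [[0, 0, -0.8], [0, 0, 0]], [[0, 0, -0.4], [0, 0, 0]], [[0, 0, -0.2], [0, 0, 0]], [[0, 0, 0], [0, 0, 0]]]'

```text
clock: 9.35
tool_pos: [0.53, -0.0423, 0.1059]
eef_rot: [-0.065, 0.998, 0.0, 0.0]
contact_force: [-0.0, 0.5, -0.2]
opening: 0.23
finger_force: 0.0
```

Run:
```python
from h import *
where((.045,.0,.1045))
```

```text
9.35 tcp [ 0.53   -0.0423  0.1059] board [-0.0408 -0.0011] ydir 97.44 tilt [0. 0.] F [-0.   0.5 -0.2] 0.23038274533030761
go cm [8.5  1.18] -0.13501168069878916
```

Emit:
step_arm --increments '[[[0.6, 0.08, -0.1], [0, 0, 0]], [[0.6, 0.08, 0], [0, 0, 0]], [[0.6, 0.08, 0], [0, 0, 0]], [[0.6, 0.08, 0], [0, 0, 0]], [[0.6, 0.08, 0], [0, 0, 0]], [[0.6, 0.08, 0], [0, 0, 0]], [[0.6, 0.08, 0], [0, 0, 0]], [[0.6, 0.08, 0], [0, 0, 0]], [[0.6, 0.08, 0], [0, 0, 0]], [[0.6, 0.08, 0], [0, 0, 0]]]'

```text
clock: 10.35
tool_pos: [0.5902, -0.0342, 0.1047]
eef_rot: [-0.065, 0.998, 0.0, -0.0]
contact_force: [0.5, 0.0, 0.7]
opening: 0.229
finger_force: 0.1
```

Emit:
step_arm --increments '[[[0.6, 0.08, 0], [0, 0, 0]], [[0.6, 0.08, 0], [0, 0, 0]], [[0.6, 0.08, 0], [0, 0, 0]], [[0.6, 0.08, 0], [0, 0, 0]], [[0, 0, 0], [0, 0, 0]], [[-0.7, -0.1, 0], [0, 0, 0]], [[-0.7, -0.1, 1.5], [0, 0, 0]], [[0, 0, 3], [0, 0, 0]], [[0, 0, 3], [0, 0, 0]], [[0, 0, 1.5], [0, 0, 0]]]'

```text
clock: 11.35
tool_pos: [0.6, -0.0331, 0.1984]
eef_rot: [-0.065, 0.998, -0.0, 0.002]
contact_force: [0.3, 0.5, 0.7]
opening: 0.231
finger_force: 0.0
```

Emit:
step_arm --increments '[[[0.43, -0.48, 0], [0, 0, -7.5]], [[0.43, -0.48, 0], [0, 0, -7.5]], [[0.43, -0.48, 0], [0, 0, -7.5]], [[0.43, -0.48, 0], [0, 0, -7.5]], [[0.43, -0.48, 0], [0, 0, -7.5]], [[0.43, -0.48, 0], [0, 0, -7.5]], [[0.43, -0.48, 0], [0, 0, -7.5]], [[0.43, -0.48, 0], [0, 0, -7.5]], [[0.43, -0.48, 0], [0, 0, -7.5]], [[0.43, -0.48, 0], [0, 0, -7.5]]]'

```text
clock: 12.35
tool_pos: [0.642, -0.0812, 0.1959]
eef_rot: [0.558, 0.83, 0.0, -0.0]
contact_force: [-0.1, -0.3, -0.5]
opening: 0.23
finger_force: 0.0
```

Emit:
step_arm --increments '[[[0.43, -0.48, 0], [0, 0, -7.5]], [[0.43, -0.48, 0], [0, 0, -7.5]], [[0, 0, 0], [0, 0, 0]], [[0, 0, 0], [0, 0, 0]], [[0, 0, 0], [0, 0, 0]], [[0, 0, 0], [0, 0, 0]], [[0, 0, 0], [0, 0, 0]], [[0, 0, 0], [0, 0, 0]], [[0, 0, 0], [0, 0, 0]], [[0, 0, 0], [0, 0, 0]]]'

```text
clock: 13.35
tool_pos: [0.6513, -0.0907, 0.1947]
eef_rot: [0.66, 0.752, 0.0, -0.0]
contact_force: [-0.2, -0.6, -0.6]
opening: 0.23
finger_force: 0.0
```

Run:
```python
from h import *
where((.072,-.065,.1045)); b,_=snap('wrist','w5')
```

```text
13.35 tcp [ 0.6513 -0.0907  0.1947] board [ 0.0736 -0.0643] ydir 7.45 tilt [-0.  0.] F [-0.2 -0.6 -0.6] 0.22999201124848817
go cm [-0.15 -0.09] -9.019768743889019
```

View pics/w5.png

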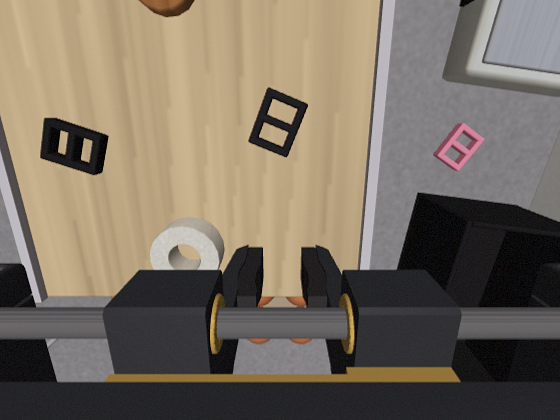

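c is at (278,122), straight ahead of the fingers and clear of the stamp at (165,5). a is at (74,146). Now I'll descend and sweep c.

Emit:
step_arm --increments '[[[0, 0, -1.5], [0, 0, 0]], [[0, 0, -2], [0, 0, 0]], [[0, 0, -2], [0, 0, 0]], [[0, 0, -2], [0, 0, 0]], [[0, 0, -1], [0, 0, 0]], [[0, 0, -0.4], [0, 0, 0]], [[0, 0, -0.1], [0, 0, 0]], [[-0.1, 0.8, 0], [0, 0, 0]], [[-0.1, 0.8, 0], [0, 0, 0]], [[-0.1, 0.8, 0], [0, 0, 0]]]'

```text
clock: 14.4
tool_pos: [0.6488, -0.0653, 0.1055]
eef_rot: [0.659, 0.752, 0.001, 0.0]
contact_force: [0.6, -0.6, -0.2]
opening: 0.233
finger_force: 0.0
```

Emit:
step_arm --increments '[[[-0.1, 0.8, 0], [0, 0, 0]], [[-0.1, 0.8, 0], [0, 0, 0]], [[-0.1, 0.8, 0], [0, 0, 0]], [[-0.1, 0.8, 0], [0, 0, 0]], [[-0.1, 0.8, 0], [0, 0, 0]], [[-0.1, 0.8, 0], [0, 0, 0]], [[-0.1, 0.8, 0], [0, 0, 0]], [[-0.1, 0.8, 0], [0, 0, 0]], [[-0.1, 0.8, 0], [0, 0, 0]], [[-0.1, 0.8, 0], [0, 0, 0]]]'

```text
clock: 15.4
tool_pos: [0.6383, 0.014, 0.1047]
eef_rot: [0.66, 0.751, 0.0, 0.0]
contact_force: [-0.1, 0.4, 0.3]
opening: 0.23
finger_force: 0.0
```

Emit:
step_arm --increments '[[[-0.1, 0.8, 0], [0, 0, 0]], [[-0.1, 0.8, 0], [0, 0, 0]], [[-0.1, 0.8, 0], [0, 0, 0]], [[-0.1, 0.8, 0], [0, 0, 0]], [[-0.1, 0.8, 0], [0, 0, 0]], [[-0.1, 0.8, 0], [0, 0, 0]], [[-0.1, 0.8, 0], [0, 0, 0]], [[-0.1, 0.8, 0], [0, 0, 0]], [[-0.1, 0.8, 0], [0, 0, 0]], [[-0.1, 0.8, 0], [0, 0, 0]]]'

```text
clock: 16.4
tool_pos: [0.6283, 0.0939, 0.1048]
eef_rot: [0.66, 0.751, 0.0, 0.0]
contact_force: [0.9, 0.2, 0.3]
opening: 0.229
finger_force: 0.1
```

Emit:
step_arm --increments '[[[-0.1, 0.8, 0], [0, 0, 0]], [[-0.1, 0.8, 0], [0, 0, 0]], [[-0.1, 0.8, 0], [0, 0, 0]], [[-0.1, 0.8, 0], [0, 0, 0]], [[-0.1, 0.8, 0], [0, 0, 0]], [[-0.1, 0.8, 0], [0, 0, 0]], [[-0.1, 0.8, 0], [0, 0, 0]], [[0, 0, 0], [0, 0, 0]], [[0, 0, 0], [0, 0, 0]], [[0, 0, 0], [0, 0, 0]]]'

```text
clock: 17.4
tool_pos: [0.6215, 0.1485, 0.1048]
eef_rot: [0.66, 0.751, -0.0, 0.0]
contact_force: [-0.7, -0.8, -0.7]
opening: 0.231
finger_force: 0.0
```

Run:
```python
from h import *
where((-.083,-.065,.195)); b,_=snap('wrist','w6')
```

```text
17.4 tcp [0.6215 0.1485 0.1048] board [0.0739 0.1767] ydir 7.39 tilt [ 0.    -0.001] F [-0.7 -0.8 -0.7] 0.230911229353076
go cm [-12.55 -25.95] 9.024297698970749
```

View pics/w6.png

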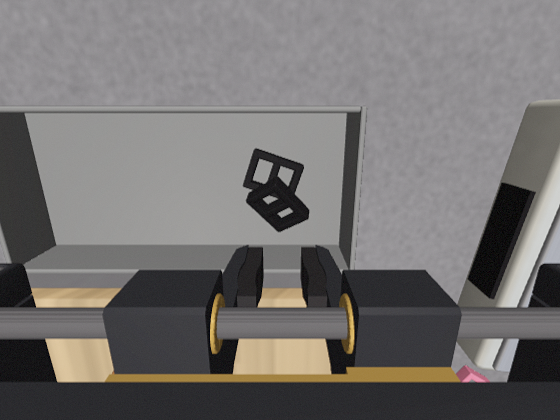

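b and c are both in the bin, near (273,175) and (278,205). On to a.

Emit:
step_arm --increments '[[[0, 0, 3], [0, 0, 0]], [[0, 0, 3], [0, 0, 0]], [[0, 0, 3], [0, 0, 0]], [[-1.4, -2.9, 0], [0, 0, 0]], [[-1.4, -2.9, 0], [0, 0, 0]], [[-1.4, -2.9, 0], [0, 0, 0]], [[-1.4, -2.9, 0], [0, 0, 0]], [[-1.4, -2.9, 0], [0, 0, 0]], [[-1.4, -2.9, 0], [0, 0, 0]], [[-1.4, -2.9, 0], [0, 0, 0]]]'

```text
clock: 18.45
tool_pos: [0.5227, -0.0555, 0.1949]
eef_rot: [0.66, 0.751, 0.0, 0.0]
contact_force: [0.7, 0.2, -0.4]
opening: 0.228
finger_force: 0.0
```

Emit:
step_arm --increments '[[[-1.4, -2.9, 0], [0, 0, 0]], [[-1.4, -2.9, 0], [0, 0, 0]], [[0, 0, 0], [0, 0, 0]], [[0, 0, -1.5], [0, 0, 0]], [[0, 0, -2], [0, 0, 0]], [[0, 0, -2], [0, 0, 0]], [[0, 0, -2], [0, 0, 0]], [[0, 0, -1], [0, 0, 0]], [[0, 0, -0.4], [0, 0, 0]], [[0, 0, -0.1], [0, 0, 0]]]'

```text
clock: 19.45
tool_pos: [0.4956, -0.1116, 0.1047]
eef_rot: [0.66, 0.751, 0.0, 0.0]
contact_force: [-0.0, 0.4, -0.2]
opening: 0.228
finger_force: 0.0
```

Run:
```python
from h import *
where((-.083,.175,.1045))
```

```text
19.45 tcp [ 0.4956 -0.1116  0.1047] board [-0.0835 -0.0656] ydir 7.44 tilt [0. 0.] F [-0.   0.4 -0.2] 0.22794333591108934
go cm [-2.95 23.88] -0.02438964820103695
```

Emit:
step_arm --increments '[[[-0.1, 0.8, 0], [0, 0, 0]], [[-0.1, 0.8, 0], [0, 0, 0]], [[-0.1, 0.8, 0], [0, 0, 0]], [[-0.1, 0.8, 0], [0, 0, 0]], [[-0.1, 0.8, 0], [0, 0, 0]], [[-0.1, 0.8, 0], [0, 0, 0]], [[-0.1, 0.8, 0], [0, 0, 0]], [[-0.1, 0.8, 0], [0, 0, 0]], [[-0.1, 0.8, 0], [0, 0, 0]], [[-0.1, 0.8, 0], [0, 0, 0]]]'

```text
clock: 20.45
tool_pos: [0.4853, -0.0311, 0.1047]
eef_rot: [0.66, 0.751, 0.0, 0.0]
contact_force: [0.1, -0.9, -0.3]
opening: 0.23
finger_force: 0.1
```

Emit:
step_arm --increments '[[[-0.1, 0.8, 0], [0, 0, 0]], [[-0.1, 0.8, 0], [0, 0, 0]], [[-0.1, 0.8, 0], [0, 0, 0]], [[-0.1, 0.8, 0], [0, 0, 0]], [[-0.1, 0.8, 0], [0, 0, 0]], [[-0.1, 0.8, 0], [0, 0, 0]], [[-0.1, 0.8, 0], [0, 0, 0]], [[-0.1, 0.8, 0], [0, 0, 0]], [[-0.1, 0.8, 0], [0, 0, 0]], [[-0.1, 0.8, 0], [0, 0, 0]]]'

```text
clock: 21.45
tool_pos: [0.4753, 0.049, 0.1047]
eef_rot: [0.66, 0.752, 0.0, 0.0]
contact_force: [0.2, -0.9, -1.1]
opening: 0.228
finger_force: 0.1
```

Emit:
step_arm --increments '[[[-0.1, 0.8, 0], [0, 0, 0]], [[-0.1, 0.8, 0], [0, 0, 0]], [[-0.1, 0.8, 0], [0, 0, 0]], [[-0.1, 0.8, 0], [0, 0, 0]], [[-0.1, 0.8, 0], [0, 0, 0]], [[-0.1, 0.8, 0], [0, 0, 0]], [[-0.1, 0.8, 0], [0, 0, 0]], [[-0.1, 0.8, 0], [0, 0, 0]], [[-0.1, 0.8, 0], [0, 0, 0]], [[-0.1, 0.8, 0], [0, 0, 0]]]'

```text
clock: 22.45
tool_pos: [0.4653, 0.129, 0.1047]
eef_rot: [0.66, 0.752, 0.0, 0.0]
contact_force: [0.4, -0.1, -0.1]
opening: 0.231
finger_force: 0.0
```

Emit:
step_arm --increments '[[[0, 0, 0], [0, 0, 0]], [[0, 0, 0], [0, 0, 0]], [[0, 0, 2], [0, 0, 0]], [[0, 0, 3], [0, 0, 0]], [[0, 0, 3], [0, 0, 0]], [[0, 0, 2], [0, 0, 0]], [[0, 0, 2], [0, 0, 0]], [[0, 0, 0], [0, 0, 0]], [[0, 0, 0], [0, 0, 0]], [[0, 0, 0], [0, 0, 0]]]'

```text
clock: 23.45
tool_pos: [0.4647, 0.1279, 0.2238]
eef_rot: [0.66, 0.751, -0.001, -0.0]
contact_force: [-0.6, -0.1, 0.7]
opening: 0.229
finger_force: 0.0
```

Run:
```python
from h import *
where(); b,_=snap('wrist','w7'); snap('scene','s7')
```

```text
23.45 tcp [0.4647 0.1279 0.2238] board [-0.0843  0.1759] ydir 7.42 tilt [-0.002 -0.001] F [-0.6 -0.1  0.7] 0.2285173737815611
```

View pics/w7.png

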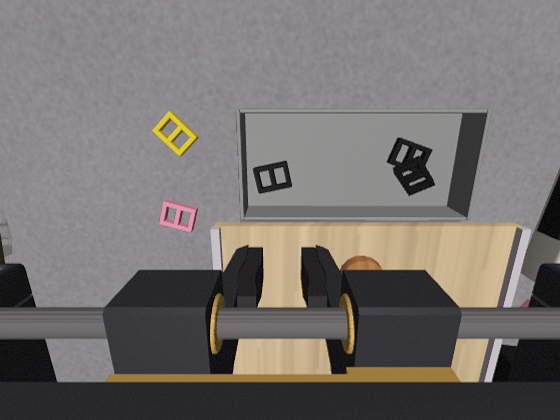

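View pics/s7.png

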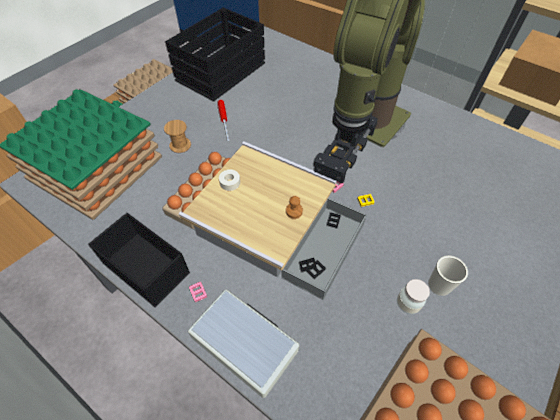

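All three buckles are in the bin: a at wrist (272,177), b and c near (410,165). The tape, stamp and eggs haven't moved, and the tool is clear of everything, so I'm handing in.

```bash
python3 -c "
from plant import r
print(r.finish_job())"
```

```text
the job is handed in; nothing more can be done
None
```

All three buckles were swept into the grey bin, with the label roll, stamp and eggs left where they were; the job is handed in after about 24 s, and no verdict was shown.

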